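Find the unlocked hatch of the drop station

TASK

One of the four identical hatches in the deck of the drop station has been left unlocked. Press gently on the ribbed end of the hatches with the fingertips until you find the one that rocks, then push that hatch wide open, as far as it goes, and leave it open with the hand clear. Do not force the locked hatches, and leave the small things on and around the station where they are.

Things in the scene. Friction and masses are not known exactly. Their poses are not given: they have to be found in the camera images.
- station: fixed white box with aluminium deck, 174 (x) x 316 (y) mm, deck top 80 mm up, inner floor 9 mm up. Origin at worktop height below the middle of the hatch row; +x away from the robot (yaw within 0.3), z up; box from x = -70 to 104 mm. Openings 88 (x) x 68 (y) mm at x = 0, y = 114, 38, -38, -114 mm, 8 mm ribs between; 60 mm ledge behind them. The lock barrels in the front all look alike
- hatch_1 (a joint): tilt of the leftmost (largest y at yaw 0) hatch: 0 level, flush with the deck; positive: near end down, far end up; stops at +-1.15 rad. Grey panel 84 (x) x 64 (y) x 5 mm, pivot along the station's y through its middle, 2.5 mm below the deck top. Unlocked: turns at 1 to 1.5 N on the ribs, stays as left. Locked: gives under 0.02 rad. Just one of the four is unlocked, any of them
- hatch_1_press (a point): middle of the three thin black ribs on top of the leftmost (largest y at yaw 0) hatch, 31 mm from its pivot toward its near end; moves with the hatch; axes as the station's when level
- hatch_2 (a joint): tilt of the second from the left hatch: 0 level, flush with the deck; positive: near end down, far end up; stops at +-1.15 rad. Grey panel 84 (x) x 64 (y) x 5 mm, pivot along the station's y through its middle, 2.5 mm below the deck top. Unlocked: turns at 1 to 1.5 N on the ribs, stays as left. Locked: gives under 0.02 rad. Just one of the four is unlocked, any of them
- hatch_2_press (a point): middle of the three thin black ribs on top of the second from the left hatch, 31 mm from its pivot toward its near end; moves with the hatch; axes as the station's when level
- hatch_3 (a joint): tilt of the third from the left hatch: 0 level, flush with the deck; positive: near end down, far end up; stops at +-1.15 rad. Grey panel 84 (x) x 64 (y) x 5 mm, pivot along the station's y through its middle, 2.5 mm below the deck top. Unlocked: turns at 1 to 1.5 N on the ribs, stays as left. Locked: gives under 0.02 rad. Just one of the four is unlocked, any of them
- hatch_3_press (a point): middle of the three thin black ribs on top of the third from the left hatch, 31 mm from its pivot toward its near end; moves with the hatch; axes as the station's when level
- hatch_4 (a joint): tilt of the rightmost hatch: 0 level, flush with the deck; positive: near end down, far end up; stops at +-1.15 rad. Grey panel 84 (x) x 64 (y) x 5 mm, pivot along the station's y through its middle, 2.5 mm below the deck top. Unlocked: turns at 1 to 1.5 N on the ribs, stays as left. Locked: gives under 0.02 rad. Just one of the four is unlocked, any of them
- hatch_4_press (a point): middle of the three thin black ribs on top of the rightmost hatch, 31 mm from its pivot toward its near end; moves with the hatch; axes as the station's when level
- cap: blue tube cap, 21 mm wide, 13 mm high, on the ledge; a bystander, to be left where it is; origin: centre of its underside
- tweezers: steel tweezers 115 x 11 x 9 mm, lying along the ledge; a bystander, to be left where it is; origin: below their middle
- jar: white screw-cap jar, 46 mm wide, 84 mm high, standing on the worktop; a bystander, to be left where it is; origin: centre of its underside
- marker: black marker pen 138 x 11 x 13 mm lying on the worktop; a bystander, to be left where it is; origin: below its middle
- film: roll of film standing on end, 54 mm wide, 50 mm high, on the worktop; a bystander, to be left where it is; origin: centre of its underside

How it is judged:
On the way:
1. the unlocked hatch rocks under the fingertips (contact force between the fingers and station above 0.3 N and ((value of joint hatch_1 above 0.15 rad or value of joint hatch_1 below -0.15 rad) or (value of joint hatch_2 above 0.15 rad or value of joint hatch_2 below -0.15 rad) or (value of joint hatch_3 above 0.15 rad or value of joint hatch_3 below -0.15 rad) or (value of joint hatch_4 above 0.15 rad or value of joint hatch_4 below -0.15 rad))), for 0.05 s.
At the end, for the whole second after the job is handed in: one hatch stands open at a tilt of more than 0.9 rad (either way; its stop is at 1.15 rad) and is at rest ((((value of joint hatch_1 above 0.9 rad or value of joint hatch_1 below -0.9 rad) and velocity of joint hatch_1 between -0.1 and 0.1 rad/s) or ((value of joint hatch_2 above 0.9 rad or value of joint hatch_2 below -0.9 rad) and velocity of joint hatch_2 between -0.1 and 0.1 rad/s) or ((value of joint hatch_3 above 0.9 rad or value of joint hatch_3 below -0.9 rad) and velocity of joint hatch_3 between -0.1 and 0.1 rad/s) or ((value of joint hatch_4 above 0.9 rad or value of joint hatch_4 below -0.9 rad) and velocity of joint hatch_4 between -0.1 and 0.1 rad/s))); the robot touches nothing.
It fails at once if the station is pressed or struck with more than 60 N (contact force between any of the fingers, the arm and station above 60 N).
It fails at once if a bystander is pushed, lifted or carried more than 25 mm (distance of any of cap, tweezers, jar, marker, film from where it was at the start of the episode above 0.025 m).
It also fails if it takes over 48 s, if anything falls off the work surface, if the arm or the gripper's body presses on something with over 40 N, if the wrist force passes 120 N, or if a joint passes its speed limit or range.

ROBOT

A 7-joint arm with a two-finger parallel gripper is mounted at the origin on a cart in front of the work surface, level with it; the furniture and walls round the work are solid. World frame = base frame: x ahead of the robot, y to its left, z up, the work surface at z = 0. Lengths are in m, angles in rad, forces in N, time in s.
With the tool pointing down it reaches from about 0.425 to 0.95 m from the base axis. Payload 4.7 kg.
Tool frame: the origin (TCP) lies at the very end of the fingers, on their centre line; the grasp point (between the pads) lies 19 mm behind it; z points along the fingers, y is the line along which they close (so a half turn about z gives the same grasp; the last joint's range is limited). The gripper opens to 87 mm and grips with 3 to 60 N. Pads are 19 mm wide; open, the fingers measure 117 mm over their backs; the gripper's body (75 mm by 190 mm) begins 51 mm behind the grasp point.
Start: joints at [1.122, 0.469, -0.049, 1.532, 0.024, 1.141, -0.082], TCP at [0.275, -0.616, 0.223] pointing down, gripper open.
Joint ranges: [-2.59, 2.59], [-0.33, 1.99], [-1.39, 1.29], [0.1, 2.45], [-1.04, 4.18], [0.21, 1.99], [-2.66, 2.66]. Speed limits (rad/s): [2.57, 2.57, 3.14, 3.14, 3.14, 3.14, 3.14].

INTERFACE

Orientations are given as a 3x3 rotation matrix whose columns are the frame's x, y, z axes.
In Python, from workcell import * gives the robot as it stands. The module is installed in compiled form; this text tells all that it offers. Calls block until the motion is done:
- movep(position, orientation): joint-space move of the TCP to a pose.
- move_straight(position, ori=None, feed=0.15, force_limit=None): straight line of the TCP; ori=None keeps the orientation; feed is the mean speed in m/s. With force_limit (N) it stops when the force on the tool has changed by that much, and returns True; else False.
- movej(angles): joint-space move.
- command_gripper(opening, f_grip=None): opening from 0.0 (shut) to 1.0 (fully open); f_grip is the grip in N (None keeps the last); returns when the fingers have stopped.
- hold(seconds).
- ik(position, orientation): joint angles nearest the present ones, or None.
- state(): the state.
- camera(name): name is "side" or "top" or "wrist"; returns a dict with "image" (384x512x3 uint8, red, green, blue), "range_z" (384x512 float32, m along the optical axis (not along the pixel's ray), 0 where there is no reading), "mtx" (3x3 intrinsics, pixels), "distortion" ([k1, k2, p1, p2, k3] as OpenCV has them; the pictures are not rectified), "R" (3x3) and "t" (3): a world point X has camera coordinates R X + t. Camera axes: x right, y down, z forward; pixel columns grow to the right and rows downward; lengths in m; the calibration is good to about 2 mm. A picture is of the moment at which its call begins.
A pose or a line that the arm cannot do raises Unreachable and nothing moves.
- close_job(): hands the job in; it is judged then, once.
Trained networks look in a picture, given as the dict that the camera call returned (one of the last four; its "shot" number tells which), for a name from the list of things; names that differ only in an ending like _2 or _b are one class to them, and where a whole thing is asked for, a point or a joint stands for the part that bears it (a point fixed in the world has none). Each returns a list of dicts, best first, with "confidence" (0 to 1); they miss things now and then, are a little off and sometimes report something else, mostly with a low value. They report only what shows in the picture. A call takes as long as a camera call.
- look_for(label, picture): "centre" ([column, row] in pixels, amid what is visible of it).
- cut_out(label, picture): "region" (384x512 bool, what is visible of it) and "centre" ([column, row] in pixels, amid what is visible of it).
- landmark_of(label, picture): "centre" ([column, row] in pixels: a listed point, or the origin of a listed thing).
The state is a dict: "t": time; "qpos": joint angles; "joint_velocities": joint speeds; "joint_efforts": joint torques, N m; "eef_pos": TCP position; "ee_rot": TCP orientation; "force": force on the tool from outside, world axes, zero at the start; "ft_torque": the same for the moment, N m; "grip_width": opening from 0.0 (shut) to 1.0 (fully open); "finger_force": force on a finger pad.
Only numpy, scipy, OpenCV 4.12 (cv2) and the standard library are available. Lean on these libraries where they do the work, as an engineer would, in place of code of your own. Each camera call takes 0.05 s, during which the arm holds its last target. There are 200 camera calls.

## Working session

There is one attempt and no reset: what is moved stays moved. The work goes in short steps, each a Python script; the robot and the scene stay as the last script left them, time stands still between calls to the robot, and variables do not carry over. Pictures are saved under pics/ and viewed, at most 10 in all, crops included, and the job is handed in when it is done.

```bash
mkdir -p pics; cat > h.py <<'E'
from workcell import *
import numpy as np, cv2
def to_world(c,px,z=None):
    u=cv2.undistortPoints(np.array([[px]],float),c["mtx"],np.array(c["distortion"],float))[0,0]
    R=np.array(c["R"]);t=np.array(c["t"]);d=R.T@np.array([u[0],u[1],1.]);o=-R.T@t
    if z is None:
        s=c["range_z"][int(round(px[1])),int(round(px[0]))]
    else: s=(z-o[2])/d[2]
    return o+s*d
def save(c,n): cv2.imwrite("pics/"+n,c["image"][:,:,::-1])
E
python3 - <<'E'
from h import *
for n in("top","side"):
    c=camera(n); save(c,n+"1.png")
    for l in ["station","hatch_1_press","cap","tweezers","jar","marker","film"]:
        for r in landmark_of(l,c)[:5]:
            p=r["centre"]; z=0.08 if "press" in l else None
            print(n,l,round(r["confidence"],2),np.round(p,1),np.round(to_world(c,p),3),np.round(to_world(c,p,z),3) if z else "")
print(state()["t"],state()["force"])
E
```

```text
top station 0.84 [212.2 182.7] [0.545 0.097 0.084] 
top hatch_1_press 0.91 [174.3 183.3] [0.542 0.218 0.082] [0.542 0.218 0.08 ]
top cap 0.39 [190.5 152.3] [0.645 0.169 0.083] 
top cap 0.35 [177.4 183.7] [0.542 0.209 0.078] 
top tweezers 0.43 [236.4 162.3] [0.612 0.02  0.091] 
top tweezers 0.36 [221.6 189.1] [0.525 0.066 0.083] 
top jar 0.71 [313.8 218.6] [ 0.436 -0.231  0.066] 
top marker 0.44 [369.1 242.9] [ 0.363 -0.423  0.011] 
top film 0.53 [122.5 222.3] [0.418 0.385 0.051] 
side station 0.66 [245.6 205.7] [ 0.467 -0.044  0.072] 
side hatch_1_press 0.66 [221.5 175. ] [0.54  0.221 0.081] [0.541 0.223 0.08 ]
side cap 0.59 [247.7 171.9] [0.628 0.177 0.086] 
side tweezers 0.49 [268. 188.] [0.596 0.012 0.081] 
side jar 0.7 [278.9 258. ] [ 0.415 -0.268  0.023] 
side marker 0.51 [307.8 306.8] [ 0.358 -0.434  0.01 ] 
side film 0.69 [172.  188.4] [0.406 0.38  0.01 ] 
0.8 [-0.11937791 -1.28907837 -0.29332246]
```

```bash
python3 - <<'E'
from h import *
for n in("top","side"):
    c=camera(n)
    for i in (2,3,4):
        for r in landmark_of(f"hatch_{i}_press",c)[:2]:
            p=r["centre"]; print(n,i,round(r["confidence"],2),np.round(p,1),np.round(to_world(c,p,.08),3))
    im=c["image"][130:290,90:350] if n=="top" else c["image"][120:300,130:350]
    cv2.imwrite(f"pics/{n}2.png",cv2.resize(im,None,fx=3,fy=3)[:,:,::-1])
E
```

```text
top 2 0.73 [201.6 186.4] [0.533 0.131 0.08 ]
top 3 0.7 [224.8 191. ] [0.52  0.056 0.08 ]
top 3 0.58 [202.  184.8] [0.539 0.129 0.08 ]
side 2 0.73 [232.1 182.9] [0.528 0.129 0.08 ]
side 3 0.51 [238.8 186.3] [0.529 0.087 0.08 ]
side 4 0.6 [250.7 197.2] [ 0.507 -0.015  0.08 ]
```

View pics/top2.png

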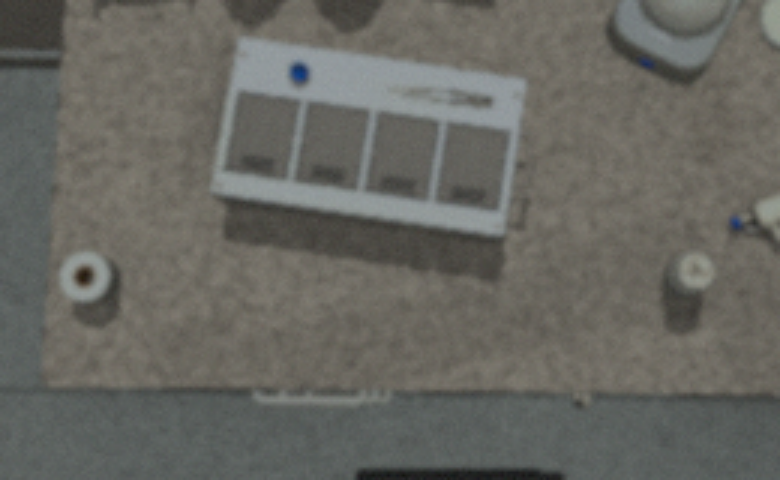

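View pics/side2.png

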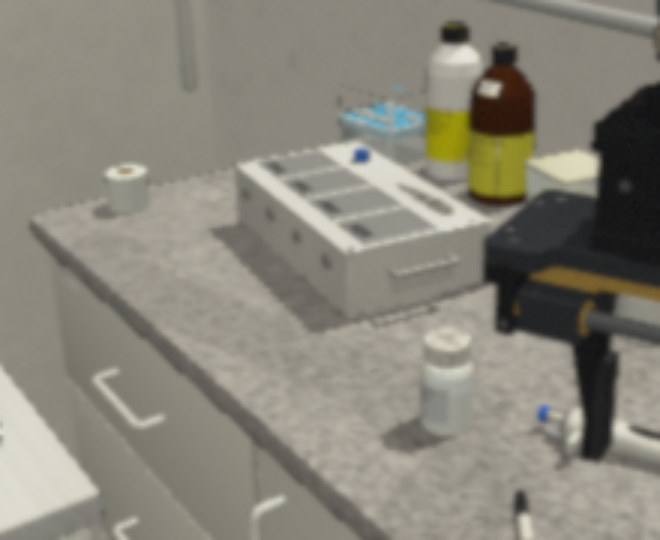

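```bash
cat >> h.py <<'E'
def pose(x,y,z,tilt=np.radians(10)):
    """TCP pose given in the station frame"""
    O,yaw=np.load("st.npy")[:2],np.load("st.npy")[2]
    c,s=np.cos(yaw),np.sin(yaw); Rs=np.array([[c,-s,0],[s,c,0],[0,0,1]])
    zt=np.array([np.sin(tilt),0,-np.cos(tilt)]); xt=np.array([np.cos(tilt),0,np.sin(tilt)])
    R=np.column_stack([xt,np.cross(zt,xt),zt])
    return Rs@np.array([x,y,z])+np.r_[O,0], Rs@R
E
python3 - <<'E'
from h import *
from scipy.optimize import least_squares
c=camera("top")
loc=[];W=[]
for (u,v),l in zip([(238,40),(525,80),(503,235),(213,195)],[(.104,.158),(.104,-.158),(-.07,-.158),(-.07,.158)]):
    W.append(to_world(c,(u/3+90,v/3+130),.08)[:2]);loc.append(l)
for (u,v),y in zip([(258,161),(328,172),(398,184),(468,194)],[.114,.038,-.038,-.114]):
    W.append(to_world(c,(u/3+90,v/3+130),.08)[:2]);loc.append((-.031,y))
W=np.array(W);loc=np.array(loc)
def f(p):
    R=np.array([[np.cos(p[2]),-np.sin(p[2])],[np.sin(p[2]),np.cos(p[2])]])
    return ((loc@R.T+p[:2])-W).ravel()
r=least_squares(f,[.56,.09,0]);print(r.x,np.round(r.fun.reshape(-1,2)*1000,1))
np.save("st.npy",r.x)
for y in (.114,-.114):
    p,R=pose(-.027,y,.12);print(p,R[:,1],ik(p,R))
p,R=pose(-.027,-.114,.12);print(ik(p,np.column_stack([-R[:,0],-R[:,1],R[:,2]])),state()["ee_rot"])
E
```

```text
[ 0.55396101  0.09626223 -0.12923766] [[ 3.2  0.1]
 [ 2.3 -1.6]
 [-0.8 -1.5]
 [ 1.1  2.9]
 [-3.3  0.6]
 [-2.2  0.3]
 [-0.1 -0.1]
 [-0.1 -0.6]]
[0.54187829 0.21279123 0.12      ] [-0.12887819 -0.99166043  0.        ] [-0.02341523  0.43603163 -0.60723845  1.94809536  0.52885455  0.76052413
 -2.64447633]
[ 0.51249406 -0.01330735  0.12      ] [-0.12887819 -0.99166043  0.        ] [ 0.28373517  0.28746193 -0.42251291  2.12243886  0.28146674  0.60328476
 -2.03361586]
[ 0.58532699  0.35956522 -0.79143929  2.10759816  0.50204803  0.66398815
  0.9082562 ] [[ 9.13156389e-01  4.07609380e-01  5.13504277e-05]
 [ 4.07609381e-01 -9.13156390e-01 -1.54640889e-05]
 [ 4.05876635e-05  3.50520476e-05 -9.99999999e-01]]
```

```bash
sed -i 's/return Rs@np.array(\[x,y,z\])+np.r_\[O,0\], Rs@R/R[:,:2]*=-1\n    return Rs@np.array([x,y,z])+np.r_[O,0], Rs@R/' h.py
python3 - <<'E'
from h import *
command_gripper(0.0)
movep(*pose(-.03,-.06,.25,0.0)); hold(.3)
c=camera("wrist");save(c,"w1.png")
for i in (1,2,3,4):
    for r in landmark_of(f"hatch_{i}_press",c)[:3]:
        p=r["centre"];print(i,round(r["confidence"],2),np.round(p),np.round(to_world(c,p,.08),3),np.round(to_world(c,p),3))
for y in (.114,.038,-.038,-.114): print(np.round(pose(-.031,y,.08)[0],3))
print(state()["t"],state()["force"])
E
```

```text
1 0.93 [417. 176.] [0.535 0.215 0.08 ] [0.536 0.215 0.08 ]
2 0.79 [350. 178.] [0.529 0.144 0.08 ] [0.528 0.144 0.08 ]
3 0.81 [277. 176.] [0.516 0.066 0.08 ] [0.516 0.066 0.081]
3 0.39 [349. 179.] [0.529 0.143 0.08 ] [0.529 0.143 0.08 ]
4 0.95 [210. 177.] [ 0.507 -0.007  0.08 ] [ 0.507 -0.007  0.08 ]
4 0.22 [ 22. 126.] [ 0.43 -0.19  0.08] [ 0.427 -0.228  0.027]
[0.538 0.213 0.08 ]
[0.528 0.138 0.08 ]
[0.518 0.063 0.08 ]
[ 0.509 -0.013  0.08 ]
5.8083 [ 0.64120072 -0.46731187  0.06084302]
```

View pics/w1.png

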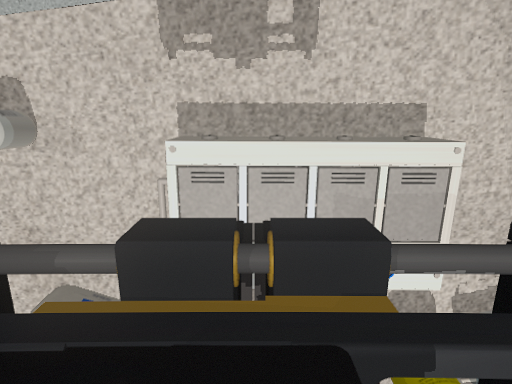

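The wrist view shows the four rib groups near (208,177), (278,177), (348,177) and (418,177). They match the model to within 5 mm, so I'll shift the pose slightly and probe.

```bash
python3 - <<'E'
from h import *
s=np.load("st.npy"); s[:2]+=[-.001,.004]; np.save("st.npy",s)
for i,y in ((4,-.114),(3,-.038),(2,.038),(1,.114)):
    movep(*pose(-.027,y,.115)); hold(.2)
    p,R=pose(-.027,y,.068)
    hit=move_straight(p,R,feed=.03,force_limit=6)
    st=state(); print(i,hit,np.round(st["eef_pos"],4),np.round(st["force"],1),st["t"])
    if not hit:
        np.save("open.npy",y); break
    move_straight(*pose(-.027,y,.115))
E
```

```text
4 True [ 0.5115 -0.0093  0.0817] [-1.9  0.   7.3] 7.7
3 False [0.5212 0.0662 0.0681] [0.6 0.4 0.7] 10.3917
```

```bash
python3 - <<'E'
from h import *
y=float(np.load("open.npy"))
for x,z in ((-.0235,.058),(-.0215,.049)):
    p,R=pose(x,y,z); hit=move_straight(p,R,feed=.04,force_limit=12)
    st=state(); print(hit,np.round(st["eef_pos"]-p,4),np.round(st["force"],1))
    if hit: break
hold(.2)
q=st["eef_pos"]
p,R=pose(-.040,y,.14); p[:2]=q[:2]+(p-pose(-.030,y,.14)[0])[:2]
move_straight([*(q+(p-q)*.15)[:2],q[2]+.01],R,feed=.05); move_straight(p,R)
movep(*pose(-.13,y,.28,0.)); hold(.3)
c=camera("wrist");save(c,"w2.png");print(state()["t"],state()["force"])
E
```

```text
False [-0.0005 -0.0002 -0.0007] [0.2 0.4 0.4]
True [-0.0018  0.0004  0.0002] [-3.5  0.3  3.4]
13.375 [ 0.91607761 -0.55246336  0.13389782]
```

View pics/w2.png

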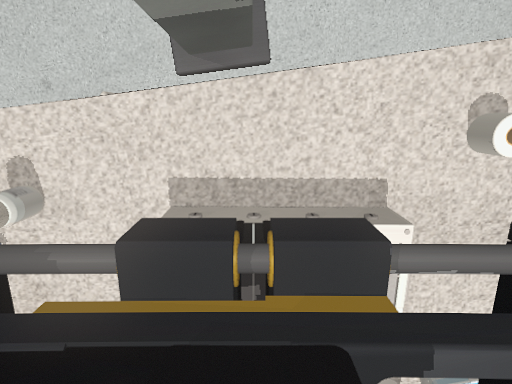

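The hand hides the hatches here. I'll check with the side view and with depth from the top camera.

```bash
python3 - <<'E'
from h import *
movep(*pose(-.02,.30,.30,0.)); hold(.3)
c=camera("side"); y=float(np.load("open.npy"))
cv2.imwrite("pics/s3.png",cv2.resize(c["image"][120:260,190:330],None,fx=4,fy=4)[:,:,::-1])
t=camera("top")
O,a=np.load("st.npy")[:2],np.load("st.npy")[2]; Ri=np.array([[np.cos(a),np.sin(a)],[-np.sin(a),np.cos(a)]])
for n,k in(("side",c),("top",t)):
    P=[]
    for u in range(190,330):
        for v in range(150,240):
            if k["range_z"][v,u]>0:
                w=to_world(k,(u,v)); l=Ri@(w[:2]-O)
                if abs(l[1]-y)<.026 and abs(l[0])<.04 and w[2]<.14: P.append((l[0],w[2]))
    P=np.array(P); print(n,len(P))
    for b in np.arange(-.04,.04,.008):
        m=(P[:,0]>=b)&(P[:,0]<b+.008)
        if m.any(): print(round(b,3),np.round(np.percentile(P[m,1],[0,50,100]),3))
E
```

```text
side 137
-0.016 [0.055 0.059 0.063]
-0.008 [0.059 0.071 0.082]
0.0 [0.076 0.087 0.1  ]
0.008 [0.094 0.106 0.117]
0.016 [0.112 0.114 0.116]
top 310
-0.032 [0.005 0.01  0.016]
-0.024 [0.006 0.012 0.015]
-0.016 [0.002 0.049 0.066]
-0.008 [0.056 0.069 0.082]
0.0 [0.073 0.087 0.097]
0.008 [0.093 0.104 0.119]
0.016 [0.106 0.116 0.124]
0.024 [0.111 0.114 0.116]
```

View pics/s3.png

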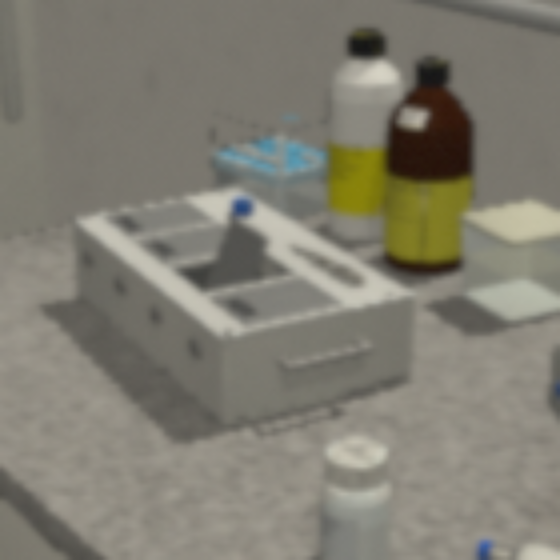

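The third hatch stands steeply open at crop pixel (240,255). Its depth slope of about 2.2 gives roughly 1.15 rad, which is its stop. The other hatches are level, the cap and tweezers haven't moved, and the hand is clear.

```bash
python3 -c "
from workcell import *
print(close_job())"
```

```text
the job is handed in; nothing more can be done
None
```

Hatch 3 (third from the left) was the unlocked one; it is pushed open to its stop at about 1.15 rad with the hand clear, and the job is handed in.

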